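# Close the wing access bay: inner plate, then hooked outer cover

### The job

Close up the access bay in the wing-skin section: set the inner plate (the smaller finned plate) flat on the bottom of the bay without dropping it in, its fin upward, then fit the outer cover over it. Hook the cover's tongue under the metal strip at one end of the bay at a tilt and swing the cover down until it lies flush in its recess. Leave the other things on the bench where they are.

Things in the scene. Friction and masses are not known exactly. Their poses are not given: they have to be found in the camera images.
- bay: Fixed block of wing skin with the access bay: spans x -114 to 98, y -74 to 74 mm, skin top at z 58. Origin on the bench under the middle of the bay's well, z up; the metal strip lies at its -x end.
- well (a point): Middle of the well's floor, z 10 mm in the bay's frame; axes as the bay. The well is open above and spans x -64 to 64, y -35 to 35, up to z 50.
- ledge (a point): Point over the middle of the well at the height of the ledge that carries the cover, z 50 mm in the bay's frame; axes as the bay. The recess for the cover, from the ledge up to the skin at z 58, spans x -94 to 78, y -53 to 53.
- strip (a point): Middle of the lower free edge of the bay's metal strip, x -76, z 62 in the bay's frame; axes as the bay. The strip (y -50 to 50, top at z 69) overhangs the recess from its end wall at x -94 to x -76: a slot 12 mm high, 18 deep, over the ledge.
- cover: Loose outer cover, the larger finned plate, 0.25 to 0.5 kg: plate 146 (x) x 100 (y) x 8 mm, origin at the centre of the plate's underside, z up; a tongue at its -x edge. Rigid grip fin on top in the middle: 12 mm thick along x, 60 long along y, z 8 to 42. Seated, its origin is at x -1 to 5, y -3 to 3, z 50 in the bay's frame, x axes alike.
- tongue (a point): Middle of the lower edge of the tongue's end, x -93, y 0, z 0 in the cover's frame; axes as the cover. Tongue: 20 mm long, 64 wide, 5 thick, level with the underside. Cover with tongue is 166 long, the recess 172, the opening beside the strip only 154: tongue goes under the strip with that end 8 to 14 degrees down, then the cover swings down.
- inner: Loose inner plate, the smaller finned plate, 0.14 to 0.28 kg: 122 (x) x 64 (y) x 6 mm, no tongue, origin at the centre of its underside, z up. Rigid grip fin on top in the middle: 10 mm thick along x, 44 long along y, z 6 to 36. Fits the well with 3 mm to spare all round, either way round; its fin then stays 4 mm below the cover.
- driver_b: Bystander: black-handled screwdriver, 200 long, lying on the bench (mm); leave it. Origin at its underside.
- block: Bystander: brown wooden block 70 x 45 x 35 (mm); leave it. Origin at its underside, at its centre.
- plug: Bystander: dark metal connector, 42 across, 50 tall, standing (mm); leave it. Origin at its underside, at its centre.
- pull: Bystander: grey U-shaped handle 116 x 96, 16 thick, lying flat (mm); leave it. Origin at its underside, on the line joining the two ends.
- jar: Bystander: glass jar 60 across, 70 tall (mm); leave it. Origin at its underside, at its centre.
Things that resemble listed ones, but are neither listed nor needed, are in the scene too. Leave any purple or red look-alike of the cover alone.

How it is judged:
By the outcome, as a careful person would: the job done as asked, in the order asked, and still so for the second after the job is handed in, with the robot touching nothing.
It also fails if it takes over 70 s, if anything falls off the work surface, if the arm or the gripper's body presses on something with over 40 N, if the wrist force passes 120 N, or if a joint passes its speed limit or range.

### The arm

A 6-joint arm with a two-finger parallel gripper is mounted at the origin on the work surface. World frame = base frame: x ahead of the robot, y to its left, z up, the work surface at z = 0. Lengths are in m, angles in rad, forces in N, time in s.
With the tool pointing down it reaches from about 0.375 to 0.9 m from the base axis. Payload 3.1 kg.
Tool frame: the origin (TCP) lies at the centre of the arm's flange, where the gripper is bolted on; the fingertips stand 173 mm ahead of it and the grasp point (between the pads) lies 155 mm ahead of it; z points along the fingers, x is the direction in which the jaws open and shut, and the axes are right-handed (so a half turn about z gives the same grasp; the last joint's range is limited). The gripper opens to 85 mm and grips with 20 to 120 N. Pads are 22 mm wide; open, the fingers measure 114 mm over their backs; the gripper's body (76 mm by 85 mm) begins 54 mm behind the grasp point. The pads swing forward as they close: fully open they stand 13 mm farther back than shut.
Start: joints at [-1.411, 0.527, 1.433, -0, 1.181, -0.178], TCP at [0.207, -0.59, 0.405] pointing down, gripper open.
Joint ranges: [-3.08, 3.08], [-0.75, 2.2], [0.22, 2.44], [-1.43, 4.57], [0, 2.65], [-2.85, 2.85]. Speed limits (rad/s): [2.79, 2.79, 3.14, 3.14, 3.14, 3.14].

### API

Orientations are given as a unit quaternion [x, y, z, w].
In Python, from station import manip gives the robot as it stands.
- The arm moves only by the shell command python3 -m jog 'ROWS' [OPENING] [FORCE]. ROWS is JSON, a list that holds one entry, the list of rows, each a list of 4 numbers: the shift along the world's x, y, z in mm, then the turn about the world's z in degrees. A call has exactly 8 rows; each row shifts and turns the commanded pose from where the row before left it; what a row does not reach is not made up. A row lasts 1/8 s, in which the tool goes at most 62.5 mm and 10.7 degrees, less where a joint would pass 70% of its speed; a pose out of reach is approached as far as the arm can. A call is refused whole if a number of a shift passes 62.5 or a number of a turn 10.7, either way. A call with a gripper value outside its range is refused whole. OPENING is the opening in per cent of the stroke, from 0 (shut) to 100 (fully open), set as the call begins (- or left out, the last holds). The fingers move at their own pace and stop on an object; FORCE is the grip in N (left out, the last holds). Time passes only in rows, so rows that do not move let the fingers close, or fill a call up. It gives the time, the measured TCP pose, the force and the opening at its end, in the units of the state.
- manip.sense(): the state, without advancing time (a new reading comes with each control period).
- manip.snapshot(name): name is "scene" or "top"; returns the picture (400x640x3 uint8, red, green, blue); there is no depth.
- manip.camera_info(name): a dict with "fx", "fy", "cx", "cy" (pixels), "R" (3x3) and "t" (3): a world point X has camera coordinates R X + t. Camera axes: x right, y down, z forward; pixel columns grow to the right and rows downward; lengths in m; the calibration is good to about 2 mm. A picture is of the moment at which its call begins. camera_info takes no time and is no camera call.
- manip.sign_off(): hands the job in, once; it reports no verdict.
The state is a dict: "t": time; "q": joint angles; "qd": joint speeds; "tau": joint torques, N m; "tcp_pos": TCP position; "tool_rot": TCP orientation; "force": force on the tool from outside, world axes, zero at the start; "ft_torque": the same for the moment, N m; "finger_gap": opening from 0.0 (shut) to 1.0 (fully open).
Only numpy, scipy, OpenCV 4.12 (cv2) and the standard library are available. Lean on these libraries where they do the work, as an engineer would, in place of code of your own. Each camera call takes 0.05 s, during which the arm holds its last target. There are 200 camera calls.

## Working session

There is one attempt and no reset: what is moved stays moved. The work goes in short steps, Python scripts to look and compute and a shell command to move; the robot and the scene stay as the last step left them, time stands still between calls to the robot, and variables do not carry over. Pictures are saved under pics/ and viewed, about 8 in all and at most 12, crops included, and the job is handed in when it is done.

```bash
mkdir -p pics; ls
python3 - <<'E'
from station import manip
import cv2,numpy as np
np.set_printoptions(precision=4,suppress=True)
for n in("scene","top"):
    im=manip.snapshot(n); cv2.imwrite(f"pics/{n}0.png",im[:,:,::-1]); c=manip.camera_info(n)
    print(n,[c[k] for k in("fx","fy","cx","cy")],np.array(c["R"]).tolist(),c["t"])
print(manip.sense())
E
```

```text
pics
scene [436.570268450962, 436.570268450962, 317.58537252059455, 196.9783617953936] [[0.6485889229400904, 0.7611075471130189, 0.006907298098198252], [0.4914531026041235, -0.4118347593003286, -0.7673760349221372], [-0.5812110262032154, 0.5011062090611572, -0.6411601284079986]] [-0.445  -0.1835  1.4352]
top [393.6686868565721, 393.6686868565721, 319.22085162005334, 196.36901737732487] [[0.022986664531480953, -0.9997311795860399, 0.0030301513530812973], [-0.9965494672150337, -0.023155093234696954, -0.07970571529523454], [0.07975445220894971, -0.0011875271777607743, -0.9968138327351064]] [0.0769 0.5404 1.0462]
{'t': 0.1, 'q': array([-1.4115,  0.5284,  1.4338,  0.    ,  1.1814, -0.1785]), 'qd': array([ 0.0013, -0.0043, -0.0029, -0.0007, -0.001 , -0.0003]), 'tau': array([ -0.0001, -44.3304, -17.8587,  -0.0002,   0.0039,   0.    ]), 'tcp_pos': array([ 0.2071, -0.5894,  0.4038]), 'tool_rot': array([ 0.8159, -0.5782, -0.0007, -0.0007]), 'force': array([-0.3903, -0.1589,  0.0294]), 'ft_torque': array([0.015 , 0.0082, 0.0083]), 'finger_gap': 1.0021655585562181}
```

View pics/scene0.png

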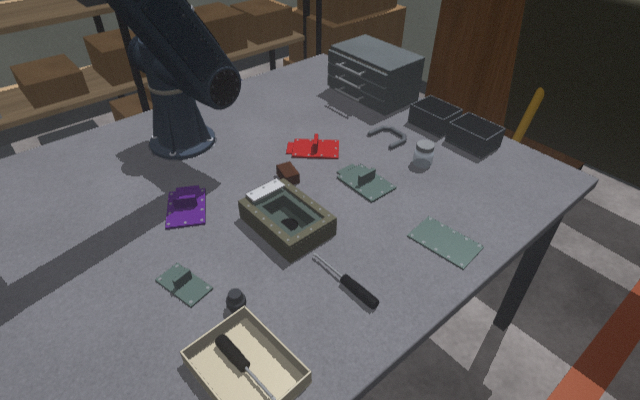

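View pics/top0.png

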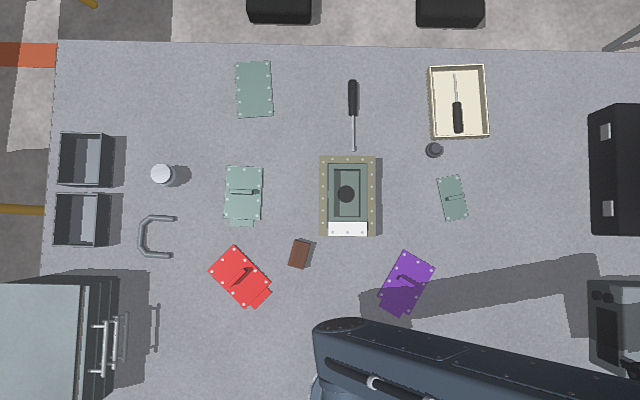

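Top view: green finned plates are at (243,195), with a tongue on its lower edge, and at (452,198), which is smaller. There is a finless green plate at (253,88), plus a red one at (240,276) and a purple one at (407,284). By description the cover is (243,195) and the inner plate is (452,198). The bay is at (348,196) with its white strip toward the robot. I'll confirm this in an enlarged crop.

Run:
```python
import cv2,numpy as np
a=cv2.imread("pics/top0.png");b=cv2.imread("pics/scene0.png")
def cr(im,x0,y0,w,h,s):return cv2.resize(im[y0:y0+h,x0:x0+w],None,fx=s,fy=s,interpolation=cv2.INTER_CUBIC)
m=np.zeros((600,800,3),np.uint8)
m[:270,:200]=cr(a,218,155,50,100*27//40,4)[:270] if 0 else cv2.resize(a[160:228,218:268],(200,272),interpolation=cv2.INTER_CUBIC)[:270]
m[:360,205:505]=cv2.resize(a[150:240,312:387],(300,360),interpolation=cv2.INTER_CUBIC)
m[:240,510:670]=cv2.resize(a[168:228,432:472],(160,240),interpolation=cv2.INTER_CUBIC)
m[275:485,:204]=cv2.resize(b[160:202,333:397],(320,210))[:, :204] if 0 else cv2.resize(b[155:205,332:400],(204,210))
m[365:600,205:505]=cv2.resize(b[175:260,232:340],(300,235))
m[365:600,510:760]=cv2.resize(b[258:310,150:216],(250,235))
cv2.imwrite("pics/m1.png",m)
```

```text
(no output)
```

View pics/m1.png

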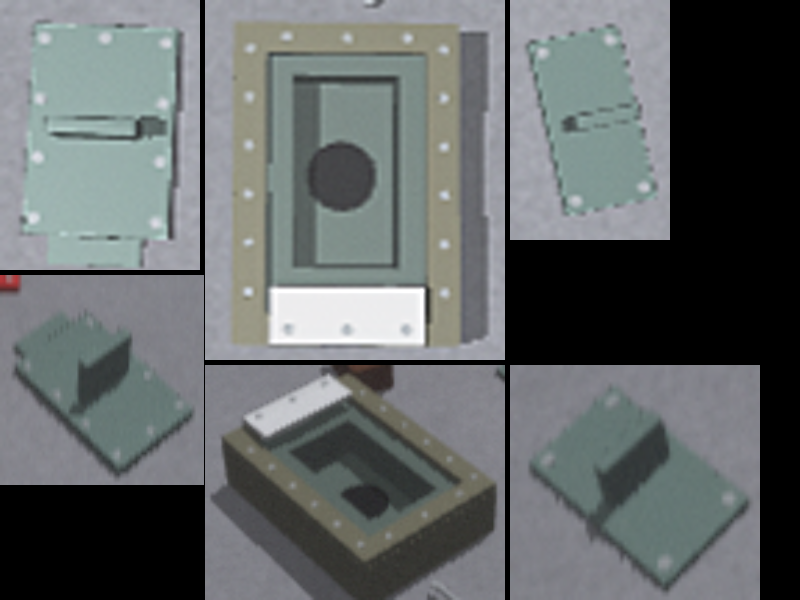

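The crop shows the cover top-left: larger, with fin and tongue, tongue end at (242,226). The inner plate is top-right, smaller, with fin and no tongue. The bay's strip is at its bottom end, around (347,229). Next I fit poses from both views.

```bash
cat > h.py <<'E'
import numpy as np,cv2
from scipy.optimize import least_squares
from station import manip
C={n:manip.camera_info(n) for n in("scene","top")}
def proj(n,P):
    c=C[n];p=np.atleast_2d(P)@np.array(c["R"]).T+np.array(c["t"]);return np.c_[c["fx"]*p[:,0]/p[:,2]+c["cx"],c["fy"]*p[:,1]/p[:,2]+c["cy"]]
def world(pose,P): # pose x,y,z(mm),yaw deg
    a=np.radians(pose[3]);c,s=np.cos(a),np.sin(a);P=np.atleast_2d(P)
    return (np.c_[c*P[:,0]-s*P[:,1],s*P[:,0]+c*P[:,1],P[:,2]]+np.array(pose[:3]))/1e3
def fit(obs,x0):
    f=lambda p:np.concatenate([(proj(n,world(p,P))-u).ravel() for n,P,u in obs])
    r=least_squares(f,x0,loss="soft_l1");return r.x,np.sqrt((r.fun**2).mean()),r.fun
E
python3 - <<'E'
from h import *
np.set_printoptions(precision=1,suppress=True)
bt=[(98,74,58),(98,-74,58),(-114,-74,58),(-114,74,58),(78,53,58),(78,-53,58),(-76,50,69),(-76,-50,69)]
bu=[(319,156),(375.5,156.2),(375.2,236.5),(318.8,236.5),(327.5,163.2),(367.8,163.2),(328,222),(367,221.7)]
bs=[(-114,-74,58),(98,-74,58),(98,74,58),(-114,74,58)];bv=[(238.1,202.1),(288.9,245.5),(336.8,220.2),(284.2,178.6)]
ct=[(73,50,8),(73,-50,8),(-73,-50,8),(-73,50,8),(-93,32,5),(-93,-32,5),(0,0,42)]
cu=[(226.5,166),(262.5,166.8),(260.5,219.5),(223.5,218.5),(229.8,225.8),(253.5,226.5),(241,191.9)]
cs=[(73,50,8),(73,-50,8),(0,-30,42),(0,30,42)];cv=[(396,186.4),(372,199.5),(358.7,174.5),(375.7,169)]
it=[(61,32,6),(61,-32,6),(-61,-32,6),(-61,32,6)];iu=[(436.5,179),(458.5,174.5),(468.2,217),(446.5,221.2)]
is_=[(-61,32,6),(61,32,6),(61,-32,6),(-61,-32,6),(0,-22,36),(0,22,36)];iv=[(176.9,263.1),(212.8,287.9),(191.4,307.3),(155.3,280.6),(173,280.8),(190.9,270.2)]
for nm,o,x0 in(("bay",[("top",bt,bu),("scene",bs,bv)],(550,-50,0,0)),("cover",[("top",ct,cu),("scene",cs,cv)],(550,200,0,0)),("inner",[("top",it,iu),("scene",is_,iv)],(550,-300,0,13))):
    x,r,f=fit(o,x0);print(nm,x,round(r,2));print(f)
E
```

```text
bay [547.5  16.9  -3.4   0.8] 0.87
[ 0.1 -0.5 -0.6 -0.2 -0.1 -0.1 -0.4 -0.6 -0.5 -0.2 -0.8  0.2 -0.2 -0.7
 -0.6 -0.1 -1.5 -0.3 -1.   2.  -1.5 -1.5 -1.8  0.2]
cover [545.9 298.9   2.4  -0.2] 0.84
[-0.7 -0.6 -0.4 -0.5 -0.4 -0.1 -0.1 -0.1  0.1  0.1 -0.1  0.1 -0.6 -0.8
 -0.5 -0.2 -1.2  1.2 -0.5  1.1 -2.5 -1.5]
inner [ 545.6 -275.2   -2.3   13.1] 0.89
[-1.4 -0.8 -1.  -1.  -0.4 -0.4 -1.4  0.2 -0.1  0.   0.1  0.2 -0.8  0.
 -1.  -0.3 -0.2  0.9 -2.3 -1. ]
```

```bash
python3 -m jog '[[[42,39,0,10.4],[42,39,0,10.4],[42,39,0,10.4],[42,39,0,10.4],[42,39,0,10.4],[42,39,0,10.4],[42,39,0,10.4],[42,39,0,10.4]]]' 100 60
python3 - <<'E'
from h import *
np.set_printoptions(precision=2,suppress=True)
d=np.array([-.37,-.37])
bt=[(98,74,58),(98,-74,58),(-114,-74,58),(-114,74,58),(78,53,58),(78,-53,58),(-76,50,69),(-76,-50,69)]
bu=[(319,156),(375.5,156.2),(375.2,236.5),(318.8,236.5),(327.5,163.2),(367.8,163.2),(328,222),(367,221.7)]
ct=[(73,50,8),(73,-50,8),(-73,-50,8),(-73,50,8),(-93,32,5),(-93,-32,5),(0,0,42)]
cu=[(226.5,166),(262.5,166.8),(260.5,219.5),(223.5,218.5),(229.8,225.8),(253.5,226.5),(241,191.9)]
it=[(61,32,6),(61,-32,6),(-61,-32,6),(-61,32,6)];iu=[(436.5,179),(458.5,174.5),(468.2,217),(446.5,221.2)]
for P,u,x0 in((bt,bu,(550,10,0)),(ct,cu,(550,300,0)),(it,iu,(550,-275,13))):
    r=least_squares(lambda p:(proj("top",world((p[0],p[1],0,p[2]),P))-(np.array(u)+d)).ravel(),x0);print(r.x,np.abs(r.fun).max())
E
```

```text
t: 1.1
tcp_pos: [0.5443, -0.2762, 0.4043]
tool_rot: [0.994, 0.112, -0.0, -0.0]
force: [-0.0, 0.1, 0.1]
finger_gap: 1.002
[547.45  17.12   0.91] 0.48041642004062624
[546.25 299.38  -0.52] 0.5238477589808497
[ 545.19 -276.32   12.82] 0.6945859796539082
```

```bash
python3 -m jog '[[[1,0,-50,0],[0,0,-50,0],[0,0,-50,0],[0,0,-40,0],[0,0,-20,0],[0,0,-9,0],[0,0,0,0],[0,0,0,0]]]' 100 60; python3 -m jog '[[[0,0,0,0],[0,0,0,0],[0,0,0,0],[0,0,0,0],[0,0,0,0],[0,0,0,0],[0,0,0,0],[0,0,0,0]]]' 0 60
```

```text
t: 2.1
tcp_pos: [0.5447, -0.2781, 0.1872]
tool_rot: [0.994, 0.109, 0.001, 0.001]
force: [0.6, -0.5, 0.7]
finger_gap: 1.006
t: 3.1
tcp_pos: [0.5443, -0.2777, 0.186]
tool_rot: [0.994, 0.109, 0.0, 0.0]
force: [0.7, 0.8, 3.9]
finger_gap: 0.106
```

```bash
python3 -m jog '[[[0,0,10,0],[0,0,35,0],[0,0,40,0],[0,0,35,0],[1,35,0,-2],[1,45,0,-2],[0,45,0,-2],[0,45,0,-2]]]' 0 60; python3 -m jog '[[[0,45,0,-2],[0,45,0,-2],[0,35,0,0],[0,0,0,0],[0,0,0,0],[0,0,0,0],[0,0,0,0],[0,0,0,0]]]' 0 60
python3 - <<'E'
from h import *
t=manip.snapshot("top");s=manip.snapshot("scene")
cv2.imwrite("pics/top1.png",t[:,:,::-1]);cv2.imwrite("pics/scene1.png",s[:,:,::-1])
m=np.zeros((600,800,3),np.uint8)
m[:,:400]=cv2.resize(t[130:250,308:388],(400,600),interpolation=cv2.INTER_CUBIC)
m[:440,400:]=cv2.resize(s[150:260,230:340-10],(400,440),interpolation=cv2.INTER_CUBIC)
cv2.imwrite("pics/m2.png",m[:,:,::-1]);print(manip.sense()["tcp_pos"],manip.sense()["tool_rot"])
E
```

```text
t: 4.1
tcp_pos: [0.5456, -0.1062, 0.3056]
tool_rot: [0.999, 0.039, -0.0, -0.0]
force: [0.2, 0.4, -2.5]
finger_gap: 0.107
t: 5.1
tcp_pos: [0.5462, 0.0167, 0.3057]
tool_rot: [1.0, 0.004, -0.0, -0.0]
force: [1.3, 0.2, -0.9]
finger_gap: 0.104
[0.54615996 0.01694499 0.30569429] [ 9.99989866e-01  4.50189920e-03 -3.92477860e-05  1.20218338e-05]
```

View pics/m2.png

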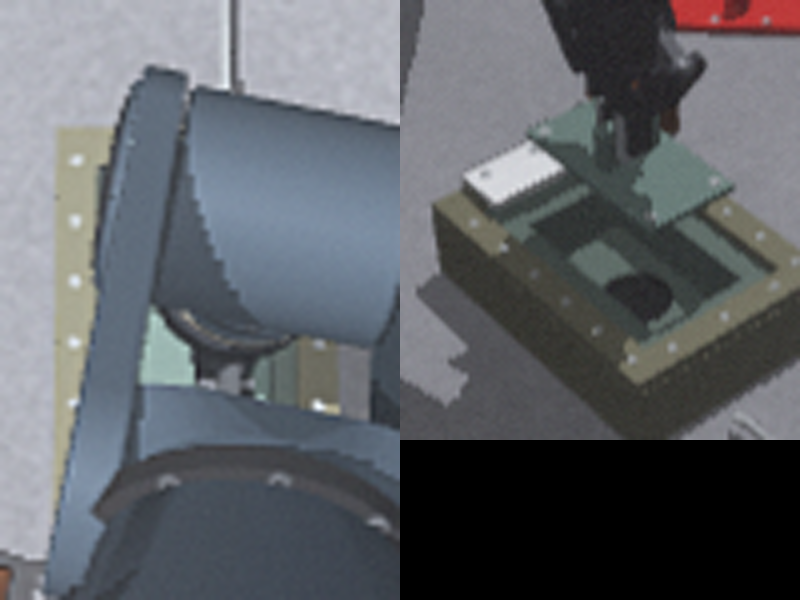

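Scene view: the inner plate is held level over the bay, roughly central, with its near corner at (294,207). The top view is blocked by the arm. I'll lower in stages and watch the force.

```bash
python3 -m jog '[[[0.8,-0.9,-25,0.4],[0,0,-20,0],[0,0,-12,0],[0,0,-8,0],[0,0,-5,0],[0,0,-3,0],[0,0,0,0],[0,0,0,0]]]' 0 60;python3 -m jog '[[[0,0,-3,0],[0,0,-3,0],[0,0,-3,0],[0,0,-2,0],[0,0,0,0],[0,0,0,0],[0,0,0,0],[0,0,0,0]]]' 0 60
```

```text
t: 6.2
tcp_pos: [0.5471, 0.0164, 0.2331]
tool_rot: [1.0, 0.008, 0.0, 0.0]
force: [0.7, -0.2, -2.2]
finger_gap: 0.102
t: 7.2
tcp_pos: [0.547, 0.0164, 0.2218]
tool_rot: [1.0, 0.008, 0.0, 0.0]
force: [0.9, -0.1, -2.8]
finger_gap: 0.101
```

```bash
python3 -m jog '[[[0,0,-4,0],[0,0,-4,0],[0,0,-4,0],[0,0,-4,0],[0,0,-3,0],[0,0,-2,0],[0,0,0,0],[0,0,0,0]]]' 0 60;python3 -m jog '[[[0,0,-1,0],[0,0,0,0],[0,0,-1,0],[0,0,0,0],[0,0,-1,0],[0,0,-1,0],[0,0,-1,0],[0,0,0,0]]]' 0 60
```

```text
t: 8.2
tcp_pos: [0.547, 0.0164, 0.2008]
tool_rot: [1.0, 0.008, 0.0, 0.0]
force: [-0.2, -0.0, -2.0]
finger_gap: 0.1
t: 9.2
tcp_pos: [0.5469, 0.0164, 0.1959]
tool_rot: [1.0, 0.008, 0.0, 0.0]
force: [-1.4, 0.4, 0.9]
finger_gap: 0.101
```

```bash
python3 -m jog '[[[0,0,-1,0],[0,0,0,0],[0,0,0,0],[0,0,0,0],[0,0,0,0],[0,0,0,0],[0,0,0,0],[0,0,0,0]]]' 0 20;python3 -m jog '[[[0,0,0,0],[0,0,0,0],[0,0,0,0],[0,0,5,0],[0,0,25,0],[0,0,45,0],[0,0,50,0],[0,40,20,10]]]' 50 60
python3 -m jog '[[[0,40,0,10],[0,40,0,10],[0,40,0,10],[0,40,0,10],[0,40,0,10],[0,40,0,10],[0,0,0,10],[0,0,0,9]]]' 100 60
python3 - <<'E'
from h import *
t=manip.snapshot("top");s=manip.snapshot("scene")
cv2.imwrite("pics/top2.png",t[:,:,::-1]);cv2.imwrite("pics/scene2.png",s[:,:,::-1])
m=np.zeros((600,800,3),np.uint8)
m[:,:400]=cv2.resize(t[130:250,308:388],(400,600),interpolation=cv2.INTER_CUBIC)
m[:400,400:]=cv2.resize(s[165:265,235:335],(400,400),interpolation=cv2.INTER_CUBIC)
m[400:,400:720]=cv2.resize(s[100:225,260:460],(320,200))
cv2.imwrite("pics/m3.png",m[:,:,::-1]);print(manip.sense()["tcp_pos"],manip.sense()["tool_rot"])
E
```

```text
t: 10.2
tcp_pos: [0.5469, 0.0165, 0.1959]
tool_rot: [1.0, 0.008, 0.0, 0.0]
force: [-3.2, 0.3, 7.9]
finger_gap: 0.1
t: 11.2
tcp_pos: [0.5482, 0.055, 0.3431]
tool_rot: [0.995, 0.096, 0.003, 0.001]
force: [0.7, 0.3, 0.1]
finger_gap: 0.5
t: 12.2
tcp_pos: [0.5465, 0.2973, 0.3397]
tool_rot: [0.705, 0.709, -0.0, -0.0]
force: [-0.4, -0.1, 0.1]
finger_gap: 0.999
[0.5466518  0.29670538 0.33972872] [ 7.07247870e-01  7.06965642e-01 -1.67678714e-04 -5.84822696e-05]
```

View pics/m3.png

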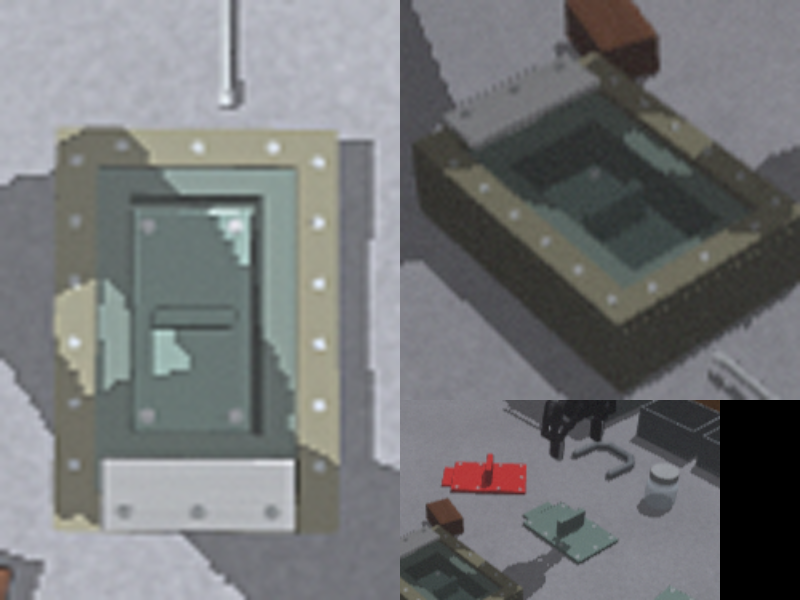

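Inner plate lies flat in the well (top-view panel, spanning x 133–255 and y 207–432), fin up, with an even margin. The cover is untouched. Next I grasp the cover by the ends of its fin, so that it can pivot about y in the pads.

```bash
python3 -m jog '[[[0,2.5,-40,-0.5],[0,0,-40,0],[0,0,-35,0],[0,0,-20,0],[0,0,-10,0],[0,0,-5,0],[0,0,0,0],[0,0,0,0]]]' 100 30; python3 -m jog '[[[0,0,0,0],[0,0,0,0],[0,0,0,0],[0,0,0,0],[0,0,0,0],[0,0,0,0],[0,0,0,0],[0,0,0,0]]]' 0 30
```

```text
t: 13.3
tcp_pos: [0.5474, 0.2991, 0.1908]
tool_rot: [0.71, 0.704, 0.001, 0.0]
force: [-0.2, -0.5, -0.4]
finger_gap: 1.0
t: 14.3
tcp_pos: [0.5473, 0.2992, 0.1906]
tool_rot: [0.711, 0.704, 0.001, 0.0]
force: [-1.1, 1.4, 5.3]
finger_gap: 0.691
```

```bash
python3 -m jog '[[[0,0,10,0],[0,0,30,0],[0,0,40,0],[0,0,30,0],[0,-20,0,0.5],[-20,-35,0,0.5],[-25,-40,0,0.5],[-25,-40,0,0]]]' 0 30; python3 -m jog '[[[-25,-40,0,0],[-25,-40,0,0],[-20,-40,0,0],[-16,-28,0,0],[0,0,0,0],[0,0,0,0],[0,0,0,0],[0,0,0,0]]]' 0 30
```

```text
t: 15.3
tcp_pos: [0.4756, 0.1628, 0.2994]
tool_rot: [0.701, 0.713, -0.001, -0.0]
force: [1.1, -0.7, -3.5]
finger_gap: 0.693
t: 16.3
tcp_pos: [0.3912, 0.0166, 0.2997]
tool_rot: [0.701, 0.714, 0.0, 0.0]
force: [0.1, -0.5, -2.8]
finger_gap: 0.692
```

```bash
python3 -m jog '[[[0,0,-15,0],[0,0,-12,0],[0,0,-7,0],[0,0,-3,0],[0,0,-2,0],[0,0,0,0],[0,0,0,0],[0,0,0,0]]]' 0 30; python3 -m jog '[[[0,0,-2,0],[0,0,-2,0],[0,0,-1,0],[0,0,-1,0],[0,0,0,0],[0,0,0,0],[0,0,0,0],[0,0,0,0]]]' 0 30
python3 - <<'E'
from h import *
s=manip.snapshot("scene");cv2.imwrite("pics/scene3.png",s[:,:,::-1])
m=cv2.resize(s[130:250,200:360],(800,600),interpolation=cv2.INTER_CUBIC)
cv2.imwrite("pics/m4.png",m[:,:,::-1]);print(manip.sense()["tcp_pos"])
E
```

```text
t: 17.3
tcp_pos: [0.391, 0.0159, 0.2609]
tool_rot: [0.701, 0.713, 0.0, 0.0]
force: [0.7, -0.2, -3.1]
finger_gap: 0.695
t: 18.3
tcp_pos: [0.3894, 0.0161, 0.2548]
tool_rot: [0.701, 0.713, -0.001, -0.002]
force: [-4.9, -1.8, 5.5]
finger_gap: 0.692
[0.38941498 0.01613171 0.25481211]
```

View pics/m4.png

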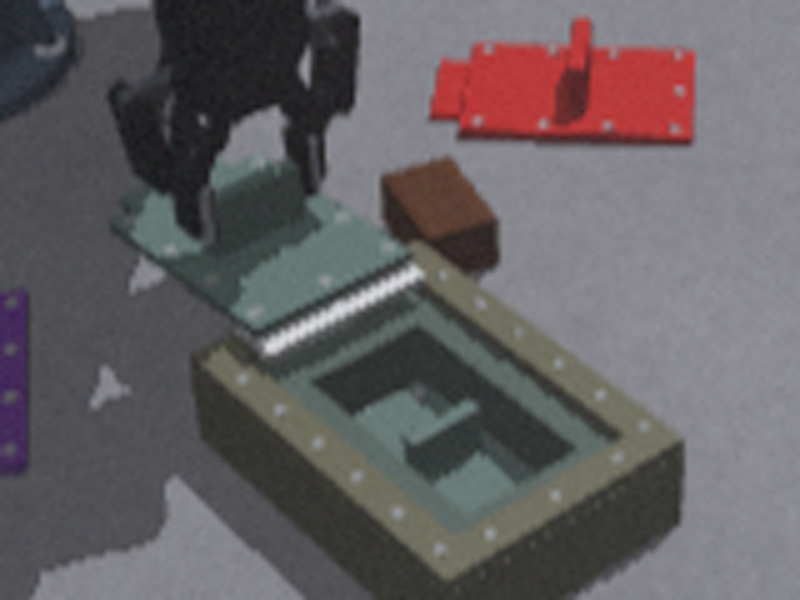

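The cover's +x half rests on the strip (its right edge runs from (265,330) to (410,262)) and it is pivoting nose-down in the pads. A little further down.

```bash
python3 -m jog '[[[0,0,-1,0],[0,0,-1,0],[0,0,-1,0],[0,0,-1,0],[0,0,0,0],[0,0,20,0],[0,0,25,0],[0,0,0,0]]]' 0 30
python3 - <<'E'
from h import *
s=manip.snapshot("scene");cv2.imwrite("pics/scene4.png",s[:,:,::-1])
m=cv2.resize(s[110:210,205:305],(600,600),interpolation=cv2.INTER_CUBIC)
cv2.imwrite("pics/m5.png",m[:,:,::-1]);print(manip.sense()["tcp_pos"])
E
```

```text
t: 19.35
tcp_pos: [0.3914, 0.0159, 0.2966]
tool_rot: [0.701, 0.713, 0.001, 0.002]
force: [1.0, -0.1, -4.2]
finger_gap: 0.694
[0.39110061 0.01594981 0.2958656 ]
```

View pics/m5.png

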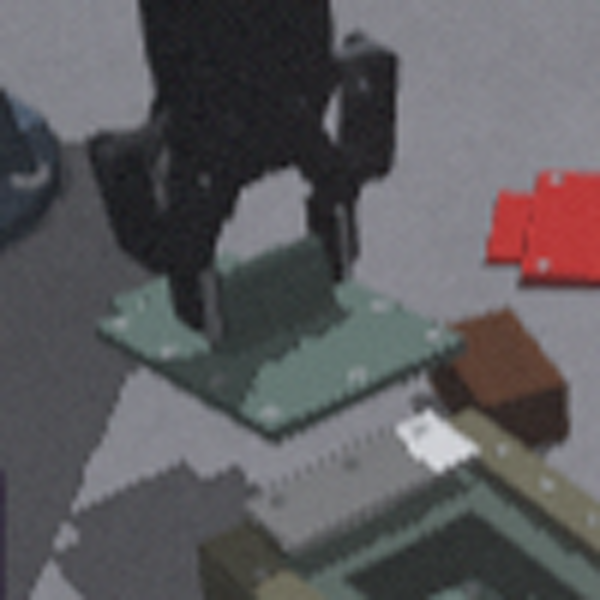

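Run:
```python
from h import *
P=np.array([(-73,-50,8),(73,-50,8),(73,50,8),(73,-50,0.),(0,30,42)]);u=np.array([(98,328),(275,430),(465,333),(276,441),(322,237)])/6-.4+[205,110]
def f(p,full=1):
    a=np.radians(p[3]);Q=P-[0,0,32];  # pivot 32 up; nose(-x) down => x end up
    X=np.c_[Q[:,0]*np.cos(a)-Q[:,2]*np.sin(a),Q[:,1],Q[:,0]*np.sin(a)+Q[:,2]*np.cos(a)]
    r=(proj("scene",world((391+p[0],16+p[1],105+32+p[2],1.0),X))-u).ravel()
    return np.r_[r/.4,np.array(p[:3])/4]
r=least_squares(f,(0,0,0,5));print(r.x,r.fun[:10]*.4, np.sqrt(np.diag(np.linalg.inv(r.jac.T@r.jac))))
```

```text
[-1.87136873  2.69871802 -0.50941635 11.2093246 ] [-0.36439794  0.15004127 -0.13216191 -0.45575764  0.52937102  0.04661719
  0.35827465  0.53296859 -0.44590947 -0.2315923 ] [2.61503091 1.58767551 2.17185519 0.52858593]
```

Tilt measured at about 11.2° nose-down, within 8–14°. Moving over the bay with the tongue tip just inside the strip's edge.

```bash
python3 -m jog '[[[15,0,0,0],[30,0,0,0],[35,0.5,0,0],[35,0.5,0,0],[30,0,0,0],[20,0,0,0],[6.5,0,0,0],[0,0,0,0]]]' 0 30; python3 -m jog '[[[0,0,-8,0],[0,0,-8,0],[0,0,-6,0],[0,0,-4,0],[0,0,-3,0],[0,0,-2,0],[0,0,0,0],[0,0,0,0]]]' 0 30
python3 - <<'E'
from h import *
s=manip.snapshot("scene");cv2.imwrite("pics/scene5.png",s[:,:,::-1])
m=cv2.resize(s[130:260,230:350],(600,600*13//12//1),interpolation=cv2.INTER_CUBIC)[:600]
cv2.imwrite("pics/m6.png",m[:,:,::-1]);print(manip.sense()["tcp_pos"])
E
```

```text
t: 20.4
tcp_pos: [0.5624, 0.0171, 0.2945]
tool_rot: [0.701, 0.713, -0.001, -0.001]
force: [-0.6, -0.1, -4.0]
finger_gap: 0.694
t: 21.4
tcp_pos: [0.5625, 0.0169, 0.2649]
tool_rot: [0.701, 0.713, 0.0, 0.0]
force: [0.9, -0.7, -3.0]
finger_gap: 0.695
[0.5625365  0.01696091 0.26488644]
```

View pics/m6.png

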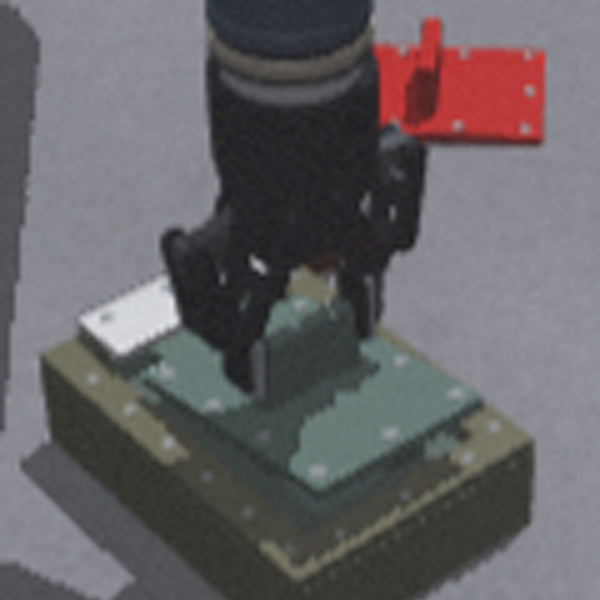

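The cover is tilted over the recess, with its plate end at panel (150,375) just clear of the strip edge at (120,355). I'll lower to the ledge by feel, then slide the tongue under.

```bash
python3 -m jog '[[[0,0,-1,0],[0,0,-1,0],[0,0,-1,0],[0,0,-1,0],[0,0,-1,0],[0,0,0,0],[0,0,0,0],[0,0,0,0]]]' 0 30; python3 -m jog '[[[0,0,-1,0],[0,0,0,0],[0,0,0,0],[0,0,0,0],[0,0,0,0],[0,0,0,0],[0,0,0,0],[0,0,0,0]]]' 0 30
```

```text
t: 22.45
tcp_pos: [0.5625, 0.017, 0.2597]
tool_rot: [0.701, 0.713, 0.0, 0.0]
force: [-0.8, 0.1, -2.4]
finger_gap: 0.695
t: 23.45
tcp_pos: [0.5624, 0.0169, 0.2587]
tool_rot: [0.701, 0.713, -0.0, -0.0]
force: [-0.5, -0.7, -3.3]
finger_gap: 0.693
```

```bash
python3 -m jog '[[[-2,0,0,0],[-2,0,0,0],[-2,0,0,0],[-2,0,0,0],[-2,0,0,0],[0,0,0,0],[0,0,0,0],[0,0,0,0]]]' 0 30; python3 -m jog '[[[-1,0,0,0],[-1,0,0,0],[-1,0,0,0],[-1,0,0,0],[-1,0,0,0],[-1,0,0,0],[0,0,0,0],[0,0,0,0]]]' 0 30
```

```text
t: 24.45
tcp_pos: [0.5526, 0.017, 0.2587]
tool_rot: [0.701, 0.713, 0.0, 0.0]
force: [0.7, -0.9, -3.9]
finger_gap: 0.689
t: 25.45
tcp_pos: [0.5465, 0.0169, 0.2587]
tool_rot: [0.701, 0.713, 0.0, 0.0]
force: [-0.3, -0.2, -3.4]
finger_gap: 0.691
```

The tongue is in under the strip by about 12 mm with no contact force. Swinging down: tip pivots on the ledge while I lower, with a small +x shift.

```bash
python3 -m jog '[[[0,0,-1,0],[0,0,-1,0],[0.5,0,-1.5,0],[0.5,0,-1.5,0],[0.5,0,-1.5,0],[0.5,0,-1.5,0],[0,0,0,0],[0,0,0,0]]]' 0 30; python3 -m jog '[[[0.5,0,-1.5,0],[0.5,0,-1.5,0],[0.5,0,-1.5,0],[0,0,-1,0],[0,0,0,0],[0,0,0,0],[0,0,0,0],[0,0,0,0]]]' 0 30
```

```text
t: 26.45
tcp_pos: [0.5488, 0.0169, 0.2509]
tool_rot: [0.701, 0.713, 0.0, 0.001]
force: [2.6, 0.4, 0.1]
finger_gap: 0.696
t: 27.45
tcp_pos: [0.5498, 0.0169, 0.2452]
tool_rot: [0.701, 0.713, -0.0, -0.0]
force: [0.6, -0.7, 0.8]
finger_gap: 0.697
```

```bash
python3 -m jog '[[[0,0,-1,0],[0,0,-1,0],[0,0,-1,0],[0,0,0,0],[0,0,-1,0],[0,0,0,0],[0,0,0,0],[0,0,0,0]]]' 0 30; python3 -m jog '[[[0,0,-1,0],[0,0,0,0],[0,0,0,0],[0,0,0,0],[0,0,-1,0],[0,0,0,0],[0,0,0,0],[0,0,0,0]]]' 0 30
python3 - <<'E'
from h import *
s=manip.snapshot("scene");cv2.imwrite("pics/scene6.png",s[:,:,::-1])
m=cv2.resize(s[160:260,230:350],(720,600),interpolation=cv2.INTER_CUBIC)
cv2.imwrite("pics/m7.png",m[:,:,::-1]);print(manip.sense()["tcp_pos"])
E
```

```text
t: 28.45
tcp_pos: [0.5499, 0.017, 0.2412]
tool_rot: [0.701, 0.713, -0.0, -0.0]
force: [2.6, 0.0, 0.6]
finger_gap: 0.694
t: 29.45
tcp_pos: [0.55, 0.017, 0.2399]
tool_rot: [0.701, 0.713, 0.0, 0.0]
force: [0.3, 0.2, 6.0]
finger_gap: 0.695
[0.54994991 0.01696973 0.23993735]
```

View pics/m7.png

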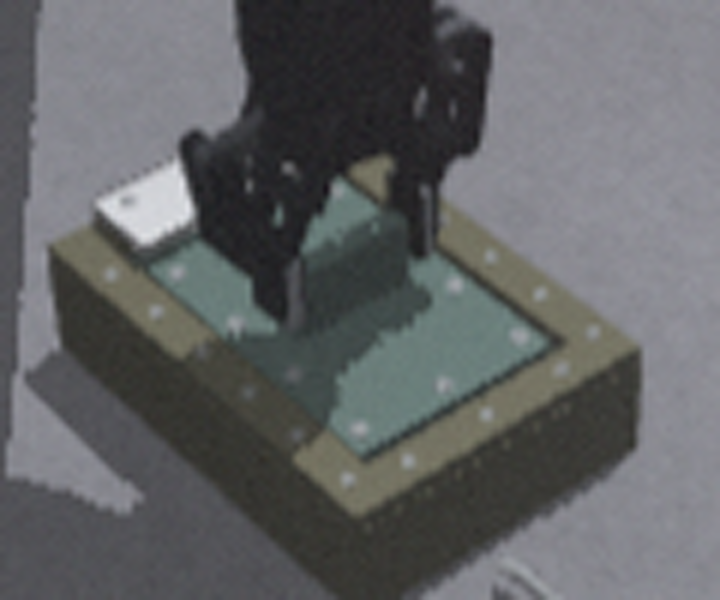

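The cover lies flush: its edge is level with the skin at (365,455)–(560,345), and the contact force rose to about 9 N net. I'll press slightly, release and retreat.

```bash
python3 -m jog '[[[0,0,-1,0],[0,0,0,0],[0,0,0,0],[0,0,0,0],[0,0,0,0],[0,0,0,0],[0,0,0,0],[0,0,0,0]]]' 0 20; python3 -m jog '[[[0,0,0,0],[0,0,0,0],[0,0,0,0],[0,0,0,0],[0,0,10,0],[0,0,25,0],[0,0,40,0],[0,0,40,0]]]' 90 30; python3 -m jog '[[[0,-40,20,0],[0,-45,0,0],[0,-45,0,0],[0,-45,0,0],[0,-45,0,0],[0,-30,0,0],[0,0,0,0],[0,0,0,0]]]'
python3 - <<'E'
from h import *
t=manip.snapshot("top");s=manip.snapshot("scene")
m=np.zeros((600,800,3),np.uint8)
m[:400,:266]=cv2.resize(t[130:250,308:388],(266,400),interpolation=cv2.INTER_CUBIC)
m[:400,266:746]=cv2.resize(s[160:260,230:350],(480,400),interpolation=cv2.INTER_CUBIC)
m[400:,:320]=cv2.resize(t,(320,200),interpolation=cv2.INTER_AREA);m[400:,320:640]=cv2.resize(s,(320,200),interpolation=cv2.INTER_AREA)
cv2.imwrite("pics/m8.png",m[:,:,::-1]);print(manip.sense()["tcp_pos"])
E
```

```text
t: 30.5
tcp_pos: [0.5499, 0.017, 0.2399]
tool_rot: [0.701, 0.713, 0.0, 0.0]
force: [-0.8, -0.7, 12.1]
finger_gap: 0.692
t: 31.5
tcp_pos: [0.5498, 0.017, 0.3548]
tool_rot: [0.701, 0.713, -0.0, -0.0]
force: [0.4, -0.4, 0.2]
finger_gap: 0.9
t: 32.5
tcp_pos: [0.5497, -0.2323, 0.3734]
tool_rot: [0.701, 0.713, 0.0, -0.001]
force: [-0.4, 0.1, 0.8]
finger_gap: 0.895
[ 0.54981904 -0.23169567  0.37332596]
```

View pics/m8.png

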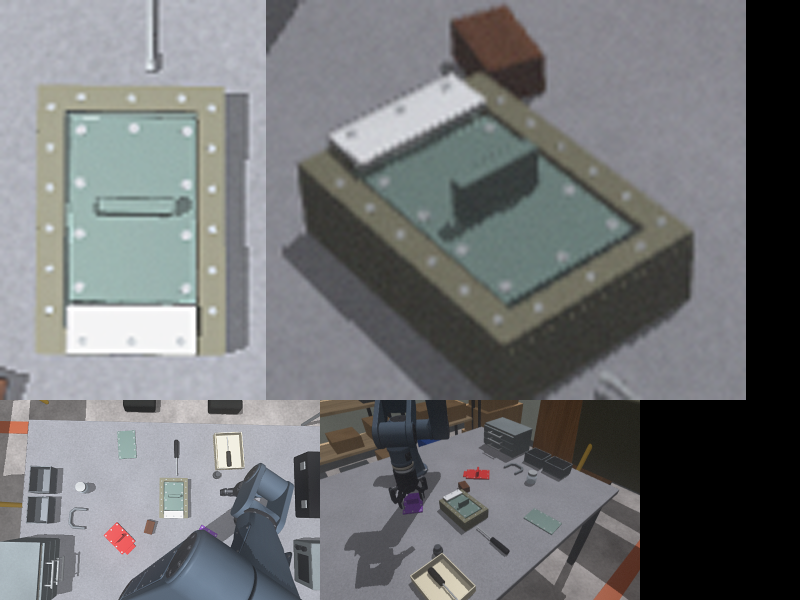

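The cover lies flush, centred in its recess (top-view panel x 68–196 of 66–198), with the tongue under the strip. The bystanders haven't moved.

```bash
python3 -c "
from station import manip
print(manip.sign_off())"
```

```text
the job is handed in; nothing more can be done
None
```

The access bay is closed, and I handed the job in at about 32.6 s of the 70 s allowed; the hand-in gave no verdict.

- **Inner plate:** I lowered it into the well until the force showed it touching the floor, then released it, so it was not dropped. Pictures from both cameras showed it flat with its fin up.
- **Cover:** I gripped it by the ends of its fin and pressed it on top of the strip to tilt it in the fingers. The tilt measured about 11.2°, against the 8–14° needed. I slid the tongue under the strip with no contact force and lowered the cover until it seated, pressing with about 12 N.

**Last checks:** after release and retreat, both cameras show the cover level with the skin and centred in its recess, with the tongue end against the strip. The bystanders I could see had not moved. The arm partly hid the purple look-alike in the final pictures, but I never went near it with a load.

**Disagreement between cameras:** the scene camera differed from the top camera by about 1–2 pixels (3–5 mm) on corner positions. I worked from the top camera and from differences between positions. No check failed.

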